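# Snug up the loose wax jars

### The arm

A 7-joint arm with a two-finger parallel gripper is mounted at the origin on the work surface. World frame = base frame: x ahead of the robot, y to its left, z up, the work surface at z = 0. Lengths are in m, angles in rad, forces in N, time in s.
With the tool pointing down it reaches from about 0.4 to 0.9 m from the base axis. Payload 5.5 kg.
Tool frame: the origin (TCP) lies at the very end of the fingers, on their centre line; the grasp point (between the pads) lies 19 mm behind it; z points along the fingers, y is the line along which they close (so a half turn about z gives the same grasp; the last joint's range is limited). The gripper opens to 92 mm and grips with 3 to 60 N. Pads are 19 mm wide; open, the fingers measure 130 mm over their backs; the gripper's body (75 mm by 190 mm) begins 47 mm behind the grasp point.
Start: joints at [1.495, 0.501, -0.427, 1.55, 0.221, 1.138, -0.21], TCP at [0.216, -0.613, 0.227] pointing down, gripper open.
Joint ranges: [-2.88, 2.88], [-0.31, 2.03], [-1.54, 1.56], [0.2, 2.42], [-1.41, 4.55], [0.19, 2.02], [-2.57, 2.57]. Speed limits (rad/s): [2.57, 2.57, 3.14, 3.14, 3.14, 3.14, 3.14].

### API

Orientations are given as a 3x3 rotation matrix whose columns are the frame's x, y, z axes.
In Python, from cell import robot gives the robot as it stands. The module is installed in compiled form; this text tells all that it offers.
- The arm moves only by the shell command python3 -m handwheel 'ROWS'. ROWS is a JSON object of lists of equal length, an entry for each row: "gripper": the closure, from -1 (fully open) to 1 (shut), so that 0 is half open; "travel": the shift along the tool's x, y, z in mm, a list of three; "yaw": the turn about the tool's z in rad. In form: {"gripper": [gripper, ...], "travel": [[dx, dy, dz], ...], "yaw": [yaw, ...]}. A call has 1 to 20 rows; each row is the pose to reach, as a shift and turn from the pose commanded when the call began, along the tool's axes at that moment; what a row does not reach only later rows make up. A row lasts 1/8 s, in which the tool goes at most 62.5 mm and 10.7 degrees, less where a joint would pass 70% of its speed; a pose out of reach is approached as far as the arm can. A call with a gripper value outside its range is refused whole. The fingers move at their own pace and stop on an object; the grip force is fixed at half the most. Time passes only in rows, so rows that repeat a pose let the fingers close. It gives the time, the measured TCP pose, the force, the opening and the grip force at its end, in the units of the state.
- robot.get_state(): the state, without advancing time (a new reading comes with each control period).
- robot.read_camera(name): name is "scene" or "top"; returns the picture (480x640x3 uint8, blue, green, red); there is no depth.
- robot.get_calibration(name): a dict with "fov_y" (degrees; the focal length in pixels is half the picture's height over the tangent of half this angle, whatever the lens; pixels are square), "cx", "cy" (the principal point, pixels), "pose" (4x4, takes a point from camera to world coordinates). Camera axes: x right, y down, z forward; pixel columns grow to the right and rows downward; lengths in m; the calibration is good to about 2 mm. A picture is of the moment at which its call begins. get_calibration takes no time and is no camera call.
- robot.finish_job(): hands the job in; it is judged then, once.
The state is a dict: "t": time; "qpos": joint angles; "qvel": joint speeds; "tau": joint torques, N m; "tool_pos": TCP position; "ee_rot": TCP orientation; "wrist_force": force on the tool from outside, world axes, zero at the start; "wrist_torque": the same for the moment, N m; "grip_width": opening from 0.0 (shut) to 1.0 (fully open); "finger_force": force on a finger pad.
Only numpy, scipy, OpenCV 4.12 (cv2) and the standard library are available. Lean on these libraries where they do the work, as an engineer would, in place of code of your own. Each camera call takes 0.05 s, during which the arm holds its last target. There are 200 camera calls.

### The job

Three wax jars stand slanted on the carving bench, and some of their screw caps are loose, which shows only when they are tugged. Find the loose ones and screw those fully home, clockwise, until they are snug, so that all three can be shelved; do not wrench any cap hard past snug, and leave the two gouges between the jars and the brush where they lie.

Things in the scene. Friction and masses are not known exactly. Their poses are not given: they have to be found in the camera images.
- cap_1_center (a point): centre (half-way up, on the axis) of a black ribbed screw cap with a yellow dot, 52 mm wide, 30 mm high; z points out along the axis, which leans 0.42 rad from vertical; does not turn with the cap. Closes clockwise seen from outside. Below the cap the jar's neck is narrow for 5 mm, then the jar is 66 mm wide: fingers may reach the cap's lower edge, little more
- cap_2_center (a point): centre (half-way up, on the axis) of a black ribbed screw cap with a yellow dot, 52 mm wide, 30 mm high; z points out along the axis, which leans 0.42 rad from vertical; does not turn with the cap. Closes clockwise seen from outside. Below the cap the jar's neck is narrow for 5 mm, then the jar is 66 mm wide: fingers may reach the cap's lower edge, little more
- cap_3_center (a point): centre (half-way up, on the axis) of a black ribbed screw cap with a yellow dot, 52 mm wide, 30 mm high; z points out along the axis, which leans 0.42 rad from vertical; does not turn with the cap. Closes clockwise seen from outside. Below the cap the jar's neck is narrow for 5 mm, then the jar is 66 mm wide: fingers may reach the cap's lower edge, little more
- liner_1 (a point): sealing liner hidden inside the cap of the same number: at the cap's centre when snug, higher along the axis by 0.1 mm per rad unscrewed, too little to measure. How caps feel: a loose one, pulled outward along its axis, gives 2.5 to 6 mm under about 1 N before it catches; a snug one gives nothing
- gasket_1 (a point): springy gasket hidden in the cap of the same number: at the cap's centre, lower along the axis by 0.1 mm per rad that the seal is twisted clockwise, too little to measure. Past snug any cap's seal resists with 2.5 Nm/rad; 0.3 rad (0.75 Nm) past snug it is wrenched. Let go, it springs back to snug
- liner_2 (a point): sealing liner hidden inside the cap of the same number: at the cap's centre when snug, higher along the axis by 0.1 mm per rad unscrewed, too little to measure. How caps turn: a loose one has 0.7 to 1.8 rad to go, against 0.16 Nm of friction
- gasket_2 (a point): springy gasket hidden in the cap of the same number: at the cap's centre, lower along the axis by 0.1 mm per rad that the seal is twisted clockwise, too little to measure. Each amber jar is held fast in a slanted socket on a fixed wooden stand, foot 130 x 90 x 18 mm
- liner_3 (a point): sealing liner hidden inside the cap of the same number: at the cap's centre when snug, higher along the axis by 0.1 mm per rad unscrewed, too little to measure. The yellow dot's place on a cap tells nothing of how tight it is
- gasket_3 (a point): springy gasket hidden in the cap of the same number: at the cap's centre, lower along the axis by 0.1 mm per rad that the seal is twisted clockwise, too little to measure. The three stands change places from start to start ; which caps are loose is not told
- gouge_1_mid (a point): gouge (wooden handle 115 mm long and 26 mm thick, steel blade; 230 mm over all) lying between two stands; point 13 mm up, near its middle
- gouge_2_mid (a point): a second such gouge, lying between the other two stands
- brush_grip (a point): flat brush lying on the bench at the left; point on its handle
Things that resemble listed ones, but are neither listed nor needed, are in the scene too. Leave any green look-alike of the part that bears cap_1_center alone.

How it is judged:
At the end, for the whole second after the job is handed in: All three caps are screwed home: each within 0.15 rad of snug (z of liner_1 in the frame of cap_1_center below 1.5e-05 m and z of liner_2 in the frame of cap_2_center below 1.5e-05 m and z of liner_3 in the frame of cap_3_center below 1.5e-05 m); the robot touches nothing.
It fails at once if a cap is wrenched more than 0.3 rad past snug (z of gasket_1 in the frame of cap_1_center below -3e-05 m or z of gasket_2 in the frame of cap_2_center below -3e-05 m or z of gasket_3 in the frame of cap_3_center below -3e-05 m).
It fails at once if a gouge between the jars or the brush is shifted by more than 30 mm (distance of any of gouge_1_mid, gouge_2_mid, brush_grip from where it was at the start of the episode above 0.03 m).
It also fails if it takes over 70 s, if anything falls off the work surface, if the arm or the gripper's body presses on something with over 40 N, if the wrist force passes 120 N, or if a joint passes its speed limit or range.

## Working session

There is one attempt and no reset: what is moved stays moved. The work goes in short steps, Python scripts to look and compute and a shell command to move; the robot and the scene stay as the last step left them, time stands still between calls to the robot, and variables do not carry over. Pictures are saved under pics/ and viewed, at most 10 in all, crops included, and the job is handed in when it is done.

```bash
mkdir -p pics; python3 - <<'E'
from cell import robot
import cv2,numpy as np
np.set_printoptions(precision=4,suppress=True)
for n in("scene","top"):
    cv2.imwrite(f"pics/{n}0.png",robot.read_camera(n)); c=robot.get_calibration(n);print(n,c)
s=robot.get_state()
for k in s: print(k,np.array(s[k]))
E
```

```text
scene {'fov_y': 45.79005127582504, 'cx': 318.42322299901946, 'cy': 226.2094865752649, 'pose': array([[ 0.7775,  0.5244, -0.3472,  0.7971],
       [ 0.6288, -0.6388,  0.4434, -0.3965],
       [ 0.0107, -0.563 , -0.8264,  0.9129],
       [ 0.    ,  0.    ,  0.    ,  1.    ]])}
top {'fov_y': 44.840203345726096, 'cx': 323.6799738688951, 'cy': 239.84742799054285, 'pose': array([[-0.0032, -0.9956,  0.0939,  0.3425],
       [-1.    ,  0.0028, -0.0039,  0.0416],
       [ 0.0036, -0.094 , -0.9956,  1.2399],
       [ 0.    ,  0.    ,  0.    ,  1.    ]])}
t 0.1
qpos [ 1.4952  0.5018 -0.4268  1.5514  0.2208  1.1383 -0.2103]
qvel [ 0.     -0.002  -0.0021 -0.0039 -0.0005  0.0009  0.0002]
tau [ -0.0106 -56.7874  -5.8384 -27.9918  -0.069    0.0241  -0.    ]
tool_pos [ 0.2158 -0.6124  0.2258]
ee_rot [[ 0.9431  0.3324 -0.0005]
 [ 0.3324 -0.9431  0.0017]
 [ 0.0001 -0.0018 -1.    ]]
wrist_force [-0.0586 -0.4716  0.1129]
wrist_torque [-0.0161  0.0286  0.0049]
finger_force 0.0
grip_width 1.0005736680946509
```

View pics/scene0.png

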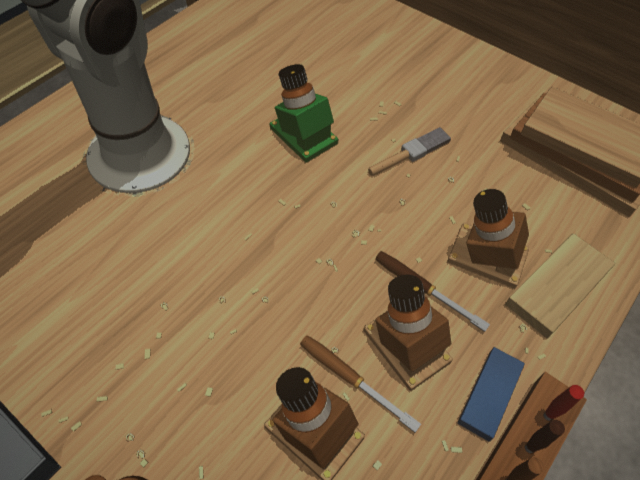

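View pics/top0.png

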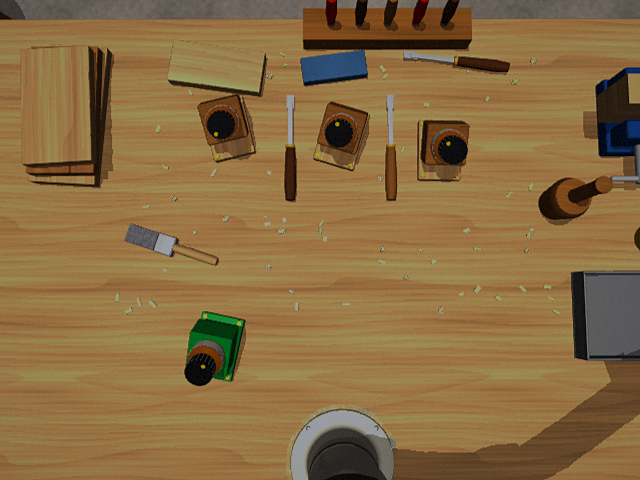

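The jars to serve are the brown-stand ones, at top px (219,124), (340,131), (452,149) and scene px (490,208), (406,293), (297,390). The one on a green stand (top px (200,368), scene px (293,78)) is the look-alike, so I leave it alone. I'll enlarge the three jars and triangulate the caps from the dark masks.

```bash
cat > h.py <<'E'
import numpy as np,cv2
from cell import robot
np.set_printoptions(precision=4,suppress=True)
def ray(n,u,v):
    c=robot.get_calibration(n);f=240/np.tan(np.radians(c["fov_y"]/2));P=c["pose"]
    d=P[:3,:3]@[(u-c["cx"])/f,(v-c["cy"])/f,1];return P[:3,3],d/np.linalg.norm(d)
def tri(a,b):
    (o1,d1),(o2,d2)=ray("top",*a),ray("scene",*b)
    s=np.linalg.lstsq(np.c_[d1,-d2],o2-o1,rcond=None)[0]
    p,q=o1+s[0]*d1,o2+s[1]*d2;return (p+q)/2,np.linalg.norm(p-q)
E
python3 - <<'E'
from h import *
C={"top":[(219,124),(340,131),(452,149)],"scene":[(490,208),(406,293),(297,390)]}
tiles=[];cen={}
for n in C:
    im=cv2.imread(f"pics/{n}0.png");hsv=cv2.cvtColor(im,cv2.COLOR_BGR2HSV)
    dark=(im.max(2)<58).astype(np.uint8)
    dark|=cv2.inRange(hsv,(22,150,110),(35,255,255))//255
    dark=cv2.morphologyEx(dark,cv2.MORPH_OPEN,np.ones((5,5)))
    row=[]
    for i,(u,v) in enumerate(C[n]):
        m=np.zeros_like(dark);m[v-28:v+28,u-28:u+28]=dark[v-28:v+28,u-28:u+28]
        k,l,st,ce=cv2.connectedComponentsWithStats(m);j=l[v,u] or 1+np.argmax(st[1:,4])
        cs=cv2.findContours((l==j).astype(np.uint8),0,cv2.CHAIN_APPROX_NONE)[0]
        h=cv2.convexHull(max(cs,key=len));M=cv2.moments(h);c=(M["m10"]/M["m00"],M["m01"]/M["m00"])
        cen[n,i]=c;print(n,i,np.array(c),st[j],cv2.fitEllipse(h))
        v0,u0=v-40,u-40
        t=cv2.resize(im[v0:v+40,u0:u+40],(264,264),interpolation=cv2.INTER_CUBIC)
        cv2.polylines(t,[((h-[u0,v0])*3.3).astype(int)],True,(255,0,255),1);row.append(t)
    tiles.append(np.hstack(row))
cv2.imwrite("pics/crop1.png",np.vstack(tiles))
for i in range(3): print(i,*tri(cen["top",i],cen["scene",i]))
E
```

```text
top 0 [220.5525 124.1352] [207 111  28  28 597] ((220.45925903320312, 124.24761199951172), (27.964927673339844, 28.20104217529297), 92.60126495361328)
top 1 [338.6372 133.341 ] [325 120  28  28 585] ((338.5615539550781, 133.1215057373047), (27.235807418823242, 28.744977951049805), 37.5042610168457)
top 2 [452.2614 149.7867] [438 136  29  29 620] ((452.1442565917969, 149.58694458007812), (28.682260513305664, 29.77634620666504), 136.20802307128906)
scene 0 [488.7076 204.9706] [474 190  31  33 721] ((488.4420471191406, 204.69949340820312), (29.629520416259766, 35.32394790649414), 29.96084976196289)
scene 1 [404.5763 287.0803] [389 274  33  27 666] ((404.391845703125, 287.1807861328125), (27.650501251220703, 35.05234146118164), 76.4129638671875)
scene 2 [294.1169 387.0662] [276 368  38  42 998] ((294.1813659667969, 387.5986022949219), (35.43336486816406, 42.344539642333984), 21.617830276489258)
0 [0.6697 0.2347 0.1424] 0.0030682243696990514
1 [0.6489 0.0078 0.153 ] 0.0011410949894012214
2 [ 0.6176 -0.2115  0.1447] 0.003647931298887048
```

View pics/crop1.png

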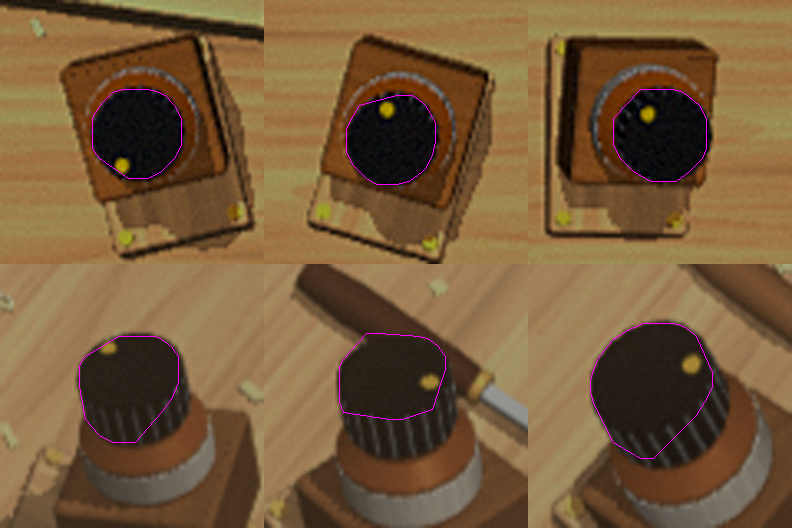

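The magenta outlines fit the caps in the top view: centres (220.5,124), (338.6,133), (452,150). In the scene view they cut off part of the ribs, so I read the cap centres there by eye: about (490,206), (406.6,293.5), (296.7,389). All three stands are brown, and the caps lean towards the robot. By their foot edges, the azimuths are about 15° to the right, 19° to the left, and straight.

```bash
python3 - <<'E'
from h import *
s=robot.get_state();R=np.array(s["ee_rot"]);p0=np.array(s["tool_pos"])
T=[(220.5,124.1),(338.9,132.9),(452.3,149.7)];S=[(490,206),(406.6,293.5),(296.7,389)]
for i in range(3):
    p,e=tri(T[i],S[i]);print(i,p,e,"tool shift to",R.T@(p-p0)*1e3)
print("yaw now",np.arctan2(R[1,0],R[0,0]))
E
```

```text
0 [0.6713 0.2358 0.1395] 0.0013450986376857552 tool shift to [ 711.6286 -648.4412   87.503 ]
1 [0.6542 0.0073 0.1392] 0.000378729309257845 tool shift to [ 619.5208 -438.583    87.351 ]
2 [ 0.62   -0.2115  0.1404] 0.0004546814753791217 tool shift to [ 514.5259 -243.6373   85.8774]
yaw now 0.3388872496498534
```

```bash
python3 -m handwheel '{"gripper":[-1,-1,-1,-1,-1,-1,-1,-1,-1,-1,-1,-1],"travel":[[60,-20,-15],[514,-244,-15],[514,-244,-15],[514,-244,-15],[514,-244,-15],[514,-244,-15],[514,-244,-15],[514,-244,-15],[514,-244,-15],[514,-244,-15],[514,-244,20],[514,-244,20]],"yaw":[0,0,0,0,0,0,0,0,0,0,0,0]}'; python3 - <<'E'
from h import *
cv2.imwrite("pics/s1.png",robot.read_camera("scene")[200:480,140:520])
s=robot.get_state();print(s["t"],s["tool_pos"],s["ee_rot"],s["qpos"],s["wrist_force"],s["wrist_torque"])
E
```

```text
t: 1.6
tool_pos: [0.6168, -0.2126, 0.2034]
ee_rot: [[0.943, 0.332, -0.007], [0.332, -0.943, 0.001], [-0.006, -0.004, -1.0]]
wrist_force: [0.3, -0.0, 0.1]
grip_width: 0.998
finger_force: 0.0
1.65 [ 0.618  -0.2129  0.2053] [[ 0.9435  0.3313 -0.0039]
 [ 0.3313 -0.9435  0.0007]
 [-0.0034 -0.0019 -1.    ]] [ 0.6858  0.5571 -0.5656  1.5541  0.3191  1.1279 -1.1834] [-0.0875 -0.8133  0.3619] [-0.0473 -0.04   -0.0171]
```

View pics/s1.png

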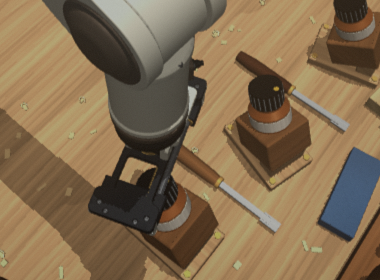

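The open fingers straddle the right-hand cap (crop px about (155,190)), and nothing else is near. I'll go down and grip.

```bash
cat > st.py <<'E'
from h import *
s=robot.get_state();R=np.array(s["ee_rot"])
print("t",s["t"],"pos",s["tool_pos"],"yaw",np.arctan2(R[1,0],R[0,0]),"F",s["wrist_force"],"T",s["wrist_torque"],"w",s["grip_width"],"ff",s["finger_force"],"j7",s["qpos"][6])
E
python3 -m handwheel '{"gripper":[-1,-1,-1,-1,1,1,1,1,1,1],"travel":[[1,1,40],[1,1,72],[1,1,72],[1,1,72],[1,1,72],[1,1,72],[1,1,72],[1,1,72],[1,1,72],[1,1,72]],"yaw":[0,0,0,0,0,0,0,0,0,0]}'; python3 st.py
```

```text
t: 2.9
tool_pos: [0.6205, -0.2111, 0.1347]
ee_rot: [[0.943, 0.333, -0.001], [0.333, -0.943, 0.002], [-0.001, -0.002, -1.0]]
wrist_force: [-4.3, 4.9, 4.6]
grip_width: 0.568
finger_force: 29.3
t 2.9 pos [ 0.6205 -0.2111  0.1347] yaw 0.3398022223482473 F [-4.3386  4.8581  4.59  ] T [ 0.9445  0.7994 -0.0605] w 0.5681010379342801 ff 29.33664232492447 j7 -1.2185016563958753
```

```bash
python3 -m handwheel '{"gripper":[1,1,1],"travel":[[-0.5,-0.2,-1.2],[-1,-0.4,-2.3],[-1,-0.4,-2.3]],"yaw":[0,0,0]}'>/dev/null; python3 st.py
```

```text
t 3.275 pos [ 0.6197 -0.2111  0.1365] yaw 0.3397788591429962 F [ 0.2136  5.4106 -1.1752] T [ 1.1361  0.2484 -0.0694] w 0.572739227978191 ff 29.161496758461 j7 -1.2169894834987594
```

```bash
python3 -m handwheel '{"gripper":[1,1,1],"travel":[[-0.4,-0.2,-0.9],[-0.8,-0.3,-1.8],[-0.8,-0.3,-1.8]],"yaw":[0,0,0]}'>/dev/null; python3 st.py
```

```text
t 3.65 pos [ 0.6189 -0.2111  0.1383] yaw 0.3398355588996185 F [-0.2566  5.2807 -1.235 ] T [ 1.1442  0.2549 -0.0554] w 0.5748234997380863 ff 29.159159660339355 j7 -1.2158373491807248
```

Cap 3 (right) gave 2 mm at a steady 1.2 N, so it is loose. I'll screw it in. It has at least 0.7 rad to go, so a first turn of 0.6 rad is safe.

```bash
python3 -m handwheel '{"gripper":[1,1,1,1,1,1,1],"travel":[[1.5,0.5,3.5],[1.5,0.5,3.5],[1.5,0.5,3.5],[1.5,0.5,3.5],[1.5,0.5,3.5],[1.5,0.5,3.5],[1.5,0.5,3.5]],"yaw":[0,0.15,0.3,0.45,0.6,0.6,0.6]}'>/dev/null; python3 st.py
```

```text
t 4.525 pos [ 0.6205 -0.2113  0.135 ] yaw -0.2570928899685824 F [-1.7593  5.2513 -0.7718] T [2.1261 0.2463 0.5936] w 0.5472535257191891 ff 30.159599483013153 j7 -1.7449213596674806
```

```bash
cat >> st.py <<'E'
import sys
az=float(sys.argv[1]) if len(sys.argv)>1 else 0   # lean direction azimuth off -x, toward +y
a=np.array([-.408*np.cos(az),.408*np.sin(az),.913]);F=np.array(s["wrist_force"])
M=np.array(s["wrist_torque"])-np.cross([0,0,-.2],F)
print("axial F",a@F,"axial T",a@M,"tool-frame axis",R.T@a)
E
python3 -m handwheel '{"gripper":[1,1],"travel":[[0,0,0],[0,0,0]],"yaw":[0.12,0.12]}'>/dev/null; python3 st.py
python3 -m handwheel '{"gripper":[1,1],"travel":[[0,0,0],[0,0,0]],"yaw":[0.1,0.1]}'>/dev/null; python3 st.py
```

```text
t 4.775 pos [ 0.6204 -0.2114  0.1351] yaw -0.37885159728768386 F [-2.7013  5.1285  0.441 ] T [2.2765 0.187  0.6435] w 0.5556806980554728 ff 30.45435905456543 j7 -1.852243056276189
axial F 1.5047933539341902 axial T 0.07722070227339506 tool-frame axis [-0.3802  0.1498 -0.9127]
t 5.025 pos [ 0.6204 -0.2114  0.1353] yaw -0.4786789053433191 F [-3.4219  4.4709  1.9678] T [2.3472 0.2899 0.7057] w 0.5544219888342854 ff 30.761117935180664 j7 -1.9403817030056927
axial F 3.192726980264796 axial T 0.05148641703968537 tool-frame axis [-0.3634  0.187  -0.9127]
```

```bash
python3 -m handwheel '{"gripper":[-0.7,-0.7,-0.7,-0.7,-0.7,-0.7,-0.7,-0.7,-0.7,1,1,1,1],"travel":[[0,0,0],[0,0,0],[0,0,0],[0,0,0],[0,0,0],[0,0,0],[0,0,0],[0,0,0],[0,0,0],[0,0,0],[0,0,0],[0,0,0],[0,0,0]],"yaw":[0,0,-0.18,-0.36,-0.54,-0.72,-0.9,-0.98,-0.98,-0.98,-0.98,-0.98,-0.98]}'>/dev/null; python3 st.py
python3 -m handwheel '{"gripper":[1,1],"travel":[[0,0,0],[0,0,0]],"yaw":[0.12,0.12]}'>/dev/null; python3 st.py
python3 -m handwheel '{"gripper":[1,1],"travel":[[0,0,0],[0,0,0]],"yaw":[0.1,0.1]}'>/dev/null; python3 st.py
```

```text
t 6.65 pos [ 0.62   -0.2113  0.1353] yaw 0.49957233301101717 F [-4.2711  3.3331  2.8528] T [ 0.6513  0.7888 -0.0045] w 0.5799420080044079 ff 30.00039964914322 j7 -1.0771299180907208
axial F 4.347171966387267 axial T 0.002167005365629398 tool-frame axis [-0.359  -0.197  -0.9123]
t 6.9 pos [ 0.62   -0.2112  0.1353] yaw 0.3810853778313275 F [-3.829   2.3188  2.3988] T [1.1346 1.0234 0.3246] w 0.5801008273137558 ff 30.000578463077545 j7 -1.1816476608867161
axial F 3.7523857704643024 axial T 0.02261248159708923 tool-frame axis [-0.3799 -0.1532 -0.9123]
t 7.15 pos [ 0.6205 -0.211   0.1349] yaw 0.2811798170826762 F [-1.8787  5.7475 -0.9164] T [ 0.2197  0.2162 -0.4181] w 0.5522459049137696 ff 30.289786756038666 j7 -1.270391582860733
axial F -0.07015610315796239 axial T -0.00236116333499381 tool-frame axis [-0.3921 -0.1144 -0.9128]
```

```bash
for k in 1; do python3 -m handwheel '{"gripper":[1,1],"travel":[[0,0,0],[0,0,0]],"yaw":[0.1,0.1]}'>/dev/null; python3 st.py
python3 -m handwheel '{"gripper":[1,1],"travel":[[0,0,0],[0,0,0]],"yaw":[0.1,0.1]}'>/dev/null; python3 st.py; done
```

```text
t 7.4 pos [ 0.6206 -0.2111  0.1348] yaw 0.18235857165311434 F [-0.7899  4.4983 -1.716 ] T [ 0.5564  0.236  -0.0841] w 0.5531004812852962 ff 30.00576138496399 j7 -1.3574506163546842
axial F -1.2444031550526433 axial T 0.06324908750209142 tool-frame axis [-0.4015 -0.0751 -0.9128]
t 7.65 pos [ 0.6206 -0.2111  0.1348] yaw 0.08349105072532347 F [-1.6211  4.6565 -1.7357] T [1.0824 0.3217 0.1463] w 0.5529465188682884 ff 29.753897488117218 j7 -1.4444985871438119
axial F -0.9232708882567058 axial T 0.07190230030995313 tool-frame axis [-0.4071 -0.0353 -0.9127]
```

```bash
python3 -m handwheel '{"gripper":[1,1],"travel":[[0,0,0],[0,0,0]],"yaw":[0.1,0.1]}'>/dev/null; python3 st.py
python3 -m handwheel '{"gripper":[1,1],"travel":[[0,0,0],[0,0,0]],"yaw":[0.1,0.1]}'>/dev/null; python3 st.py
```

```text
t 7.9 pos [ 0.6203 -0.2112  0.135 ] yaw -0.016164133256739446 F [-2.03    5.4836  0.528 ] T [1.3769 0.4862 0.2351] w 0.5507185367356165 ff 29.88755911588669 j7 -1.5321858878322798
axial F 1.3102584290878647 axial T 0.10037966957898867 tool-frame axis [-0.4091  0.0054 -0.9125]
t 8.15 pos [ 0.6203 -0.2112  0.135 ] yaw -0.11589124219025743 F [-3.6422  4.4629 -0.4936] T [1.7115 0.4062 0.439 ] w 0.5529607096988391 ff 29.820285737514496 j7 -1.6200511271294225
axial F 1.0353423504379458 axial T 0.06665757140859718 tool-frame axis [-0.4064  0.0459 -0.9125]
```

```bash
for i in 1; do python3 -m handwheel '{"gripper":[1,1],"travel":[[0,0,0],[0,0,0]],"yaw":[0.1,0.1]}'>/dev/null; python3 st.py
python3 -m handwheel '{"gripper":[1,1],"travel":[[0,0,0],[0,0,0]],"yaw":[0.1,0.1]}'>/dev/null; python3 st.py;python3 -m handwheel '{"gripper":[1,1],"travel":[[0,0,0],[0,0,0]],"yaw":[0.1,0.1]}'>/dev/null; python3 st.py; done
```

```text
t 8.4 pos [ 0.6203 -0.2112  0.1351] yaw -0.21580963098856817 F [-3.8273  4.5468  1.6079] T [2.0263 0.5289 0.5823] w 0.5519169057518868 ff 30.048946738243103 j7 -1.708227331640679
axial F 3.0295282142861297 axial T 0.07595270109355023 tool-frame axis [-0.3998  0.0862 -0.9125]
t 8.65 pos [ 0.6204 -0.2112  0.1351] yaw -0.3152323377233481 F [-3.3085  3.5285 -0.1943] T [2.2515 0.3833 0.7987] w 0.5485506824237668 ff 30.242722928524017 j7 -1.7959927894075682
axial F 1.1724292482312706 axial T 0.09855748188190094 tool-frame axis [-0.3892  0.1255 -0.9126]
t 8.9 pos [ 0.6203 -0.2113  0.1353] yaw -0.415233789454279 F [-4.0336  3.3646  1.7767] T [2.3751 0.4484 0.775 ] w 0.5501638760177147 ff 30.597994923591614 j7 -1.8842009074788575
axial F 3.267843075142567 axial T 0.01304589181874094 tool-frame axis [-0.3748  0.1638 -0.9126]
```

```bash
python3 -m handwheel '{"gripper":[-0.7,-0.7,-0.7,-0.7,-0.7,-0.7,-0.7,1,1,1],"travel":[[0,0,0],[0,0,0],[0,0,0],[0,0,0],[0,0,0],[0,0,0],[0,0,0],[0,0,0],[0,0,0],[0,0,0]],"yaw":[0,0,-0.18,-0.36,-0.54,-0.7,-0.7,-0.7,-0.7,-0.7]}'>/dev/null; python3 st.py
python3 - <<'E'
from h import *
cv2.imwrite("pics/s2.png",cv2.resize(robot.read_camera("scene")[340:450,240:380],None,fx=5,fy=5,interpolation=2))
E
python3 -m handwheel '{"gripper":[1,1],"travel":[[0,0,0],[0,0,0]],"yaw":[0.1,0.1]}'>/dev/null; python3 st.py
```

```text
t 10.15 pos [ 0.6203 -0.2111  0.1353] yaw 0.2786218047195764 F [-3.391   5.4863  2.4033] T [0.7728 0.5902 0.0509] w 0.5766787928896845 ff 14.289733171463013 j7 -1.2715707024518519
axial F 3.57777720439334 axial T 0.1788410225962429 tool-frame axis [-0.3928 -0.1141 -0.9126]
t 10.45 pos [ 0.6203 -0.2111  0.1353] yaw 0.18098655964127655 F [-2.1379  3.3058  2.0602] T [1.0784 0.6044 0.3387] w 0.563304130893711 ff 29.019778668880463 j7 -1.3583624025255874
axial F 2.7532674417811207 axial T 0.13898136755951404 tool-frame axis [-0.4022 -0.0746 -0.9125]
```

View pics/s2.png

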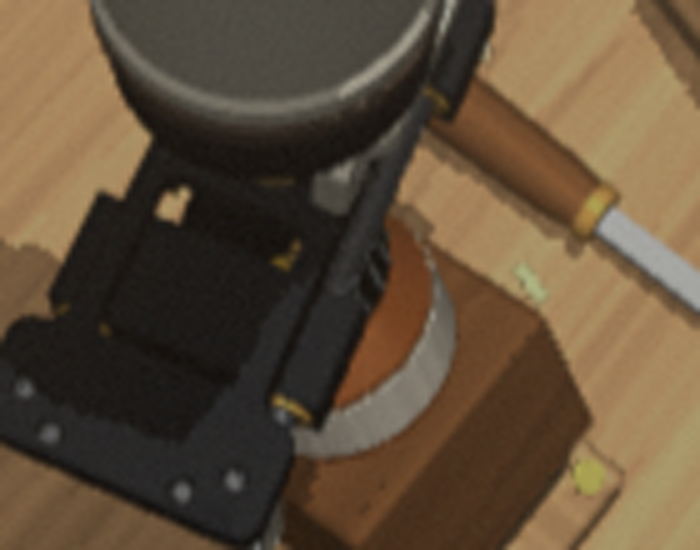

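The gripper hides the dot, so I'll go by torque.

```bash
python3 -m handwheel '{"gripper":[1,1],"travel":[[0,0,0],[0,0,0]],"yaw":[0.1,0.1]}'>/dev/null; python3 st.py
python3 -m handwheel '{"gripper":[1,1],"travel":[[0,0,0],[0,0,0]],"yaw":[0.06,0.06]}'>/dev/null; python3 st.py
```

```text
t 10.7 pos [ 0.6205 -0.2112  0.1352] yaw 0.08122354655158062 F [-2.5842  4.7753  1.4814] T [ 0.1815  0.4183 -0.2791] w 0.5499685387486968 ff 29.847703278064728 j7 -1.446660983246691
axial F 2.4068547815054995 axial T 0.06083705146351115 tool-frame axis [-0.4071 -0.0339 -0.9128]
t 10.95 pos [ 0.6205 -0.2112  0.1351] yaw 0.022349548080285102 F [-2.3198  4.8217 -0.251 ] T [ 0.6234  0.4069 -0.0515] w 0.5523787243241461 ff 29.923898577690125 j7 -1.4984617053961153
axial F 0.717278135588069 axial T 0.09205602784075761 tool-frame axis [-0.4084 -0.0101 -0.9128]
```

```bash
python3 -m handwheel '{"gripper":[1,1],"travel":[[0,0,0],[0,0,0]],"yaw":[0.1,0.1]}'>/dev/null; python3 st.py
python3 -m handwheel '{"gripper":[1,1],"travel":[[0,0,0],[0,0,0]],"yaw":[0.1,0.1]}'>/dev/null; python3 st.py
```

```text
t 11.2 pos [ 0.6206 -0.2112  0.1351] yaw -0.07688503258620316 F [-1.144   4.3331  0.106 ] T [1.1513 0.4424 0.1645] w 0.548127122354591 ff 29.974137246608734 j7 -1.585798201038569
axial F 0.5634998042201398 axial T 0.034055508908099746 tool-frame axis [-0.4074  0.0303 -0.9127]
t 11.45 pos [ 0.6206 -0.2113  0.1351] yaw -0.17601473848074659 F [-1.86    4.257   0.5628] T [1.6891 0.4145 0.4235] w 0.5499816579691603 ff 30.062226355075836 j7 -1.6731217118209212
axial F 1.2727110082259432 axial T 0.04491711855645175 tool-frame axis [-0.4024  0.0704 -0.9128]
```

```bash
python3 -m handwheel '{"gripper":[1,1,1],"travel":[[-0.6,0.1,-1.4],[-1.2,0.2,-2.7],[-1.2,0.2,-2.7]],"yaw":[0,0,0]}'>/dev/null; python3 st.py
python3 -m handwheel '{"gripper":[1,1,1],"travel":[[0.6,-0.1,1.4],[1.2,-0.2,2.7],[1.2,-0.2,2.7]],"yaw":[0,0,0]}'>/dev/null; python3 st.py
```

```text
t 11.825 pos [ 0.6201 -0.2112  0.1362] yaw -0.17683366211912538 F [  4.911   4.419 -11.784] T [ 1.6    -1.1214  0.4325] w 0.5517113269700717 ff 29.998055398464203 j7 -1.6724547177534144
axial F -12.762534658748804 axial T 0.1026278314853753 tool-frame axis [-0.401   0.0697 -0.9134]
t 12.2 pos [ 0.6206 -0.2113  0.1351] yaw -0.17702752010677675 F [-2.3789  5.6452  1.1565] T [1.8859 0.377  0.3759] w 0.5498746222162034 ff 30.057205259799957 j7 -1.673982704470068
axial F 2.026519377700511 axial T 0.03439984029057713 tool-frame axis [-0.4024  0.0706 -0.9128]
```

The tug now catches at once (12.8 N at 1 mm, against 1.2 N at 4 mm before), so the cap is nearly home. I'll carry on in small steps until the axial torque rises.

```bash
python3 -m handwheel '{"gripper":[1,1],"travel":[[0,0,0],[0,0,0]],"yaw":[0.08,0.08]}'>/dev/null; python3 st.py
python3 -m handwheel '{"gripper":[1,1],"travel":[[0,0,0],[0,0,0]],"yaw":[0.08,0.08]}'>/dev/null; python3 st.py
```

```text
t 12.45 pos [ 0.6206 -0.2113  0.1351] yaw -0.25761067565436185 F [-1.193   4.4478  0.9738] T [2.2121 0.2302 0.648 ] w 0.549597108430092 ff 30.156904757022858 j7 -1.7450241094832184
axial F 1.3758272653752373 axial T 0.05197855035494059 tool-frame axis [-0.3953  0.1027 -0.9128]
t 12.7 pos [ 0.6204 -0.2113  0.1352] yaw -0.3369933603960968 F [-2.2719  4.8151  1.0624] T [2.3651 0.2488 0.9328] w 0.5509431478315101 ff 30.308792889118195 j7 -1.8152000817683076
axial F 1.8969278692562104 axial T 0.27958107292545653 tool-frame axis [-0.3862  0.134  -0.9127]
```

```bash
python3 -m handwheel '{"gripper":[1,1],"travel":[[0,0,0],[0,0,0]],"yaw":[0.05,0.05]}'>/dev/null; python3 st.py
```

```text
t 12.95 pos [ 0.6205 -0.2114  0.1353] yaw -0.3865400772507584 F [-3.1852  5.5116  0.398 ] T [2.2346 0.2662 0.9981] w 0.5561378656134645 ff 30.426319241523743 j7 -1.8590290315558717
axial F 1.662940342225828 axial T 0.4493180433986949 tool-frame axis [-0.3789  0.153  -0.9127]
```

Slope about 3.4 Nm/rad, 0.45 Nm: cap 3 is snug (1.5 to 1.8 rad closed). I'll release it and go to the middle cap.

```bash
python3 -m handwheel '{"gripper":[-1,-1,-1,-1,-1,-1,-1,-1,-1,-1,-1,-1,1,1,1,1],"travel":[[0,0,0],[0,0,0],[0,0,-30],[0,0,-70],[-15,-60,-70],[-30,-120,-70],[-45,-180,-70],[-51,-215,-70],[-51,-215,-70],[-51,-215,-30],[-51,-215,1],[-51,-215,1],[-51,-215,1],[-51,-215,1],[-51,-215,1],[-51,-215,1]],"yaw":[0,0,0,0,-0.12,-0.25,-0.38,-0.5,-0.5,-0.5,-0.5,-0.5,-0.5,-0.5,-0.5,-0.5]}'>/dev/null; python3 st.py .33
```

```text
t 14.95 pos [0.6559 0.0058 0.1351] yaw 0.10875637791793928 F [-1.0335  4.8496  2.3096] T [ 1.5124  0.2474 -0.0332] w 0.6138410672697393 ff 3.7997858226299286 j7 -1.7740630410168916
axial F 3.148679392729824 axial T -0.2343384294884147 tool-frame axis [-0.3683 -0.1734 -0.9134]
```

```bash
python3 -m handwheel '{"gripper":[1,1],"travel":[[0,0,0],[0,0,0]],"yaw":[0,0]}'>/dev/null; python3 st.py .33; python3 -m handwheel '{"gripper":[1,1,1],"travel":[[-0.5,-0.2,-1.2],[-0.9,-0.4,-2.3],[-0.9,-0.4,-2.3]],"yaw":[0,0,0]}'>/dev/null; python3 st.py .33
```

```text
t 15.2 pos [0.6557 0.0071 0.135 ] yaw 0.10986119163654136 F [-1.6704  4.42    3.8509] T [ 0.8164  0.2768 -0.0775] w 0.574860137687985 ff 29.31735634803772 j7 -1.7741595980669642
axial F 4.745020707595799 axial T -0.05220485307919471 tool-frame axis [-0.3684 -0.1749 -0.9131]
t 15.575 pos [0.6549 0.0073 0.1366] yaw 0.10968486188391294 F [ 0.6295  5.2495 -0.9741] T [ 1.1163 -0.36   -0.0407] w 0.5743790560711709 ff 29.145482182502747 j7 -1.7736595276173512
axial F -0.43825764873550965 axial T -0.09373724273258852 tool-frame axis [-0.3681 -0.1751 -0.9132]
```

```bash
python3 -m handwheel '{"gripper":[1,1,1],"travel":[[-0.4,-0.2,-0.9],[-0.8,-0.3,-1.8],[-0.8,-0.3,-1.8]],"yaw":[0,0,0]}'>/dev/null; python3 st.py .33
```

```text
t 15.95 pos [0.6544 0.0074 0.138 ] yaw 0.10966414151968558 F [ 3.2655  5.6579 -3.2643] T [ 1.15   -0.6682 -0.0582] w 0.5747971963089352 ff 29.040518403053284 j7 -1.7732489808054417
axial F -3.492758810482573 axial T -0.06226084083427787 tool-frame axis [-0.3677 -0.1751 -0.9133]
```

It gave over 3 mm, so the middle cap is loose too. I'll screw it in.

```bash
python3 -m handwheel '{"gripper":[1,1,1,1,1,1],"travel":[[1.5,0.7,3.7],[1.5,0.7,3.7],[1.5,0.7,3.7],[1.5,0.7,3.7],[1.5,0.7,3.7],[1.5,0.7,3.7]],"yaw":[0,0.15,0.3,0.45,0.55,0.55]}'>/dev/null; python3 st.py .33
python3 -m handwheel '{"gripper":[1,1],"travel":[[0,0,0],[0,0,0]],"yaw":[0.1,0.1]}'>/dev/null; python3 st.py .33
```

```text
t 16.7 pos [0.6556 0.0059 0.1348] yaw -0.43921581255249603 F [0.026  2.6529 1.5941] T [ 1.3054 -0.2834  0.545 ] w 0.5521313470530156 ff 29.998219907283783 j7 -2.2578963778675916
axial F 1.7961304801241502 axial T 0.16177659245591525 tool-frame axis [-0.405   0.0441 -0.9133]
t 16.95 pos [0.6554 0.0057 0.1348] yaw -0.5379490278017254 F [-0.8747  0.9866  1.6927] T [ 1.5072 -0.3568  0.6627] w 0.5554332116852674 ff 30.150608718395233 j7 -2.3448581531536172
axial F 2.013513967767286 axial T 0.029181878601152067 tool-frame axis [-0.3989  0.084  -0.9132]
```

```bash
python3 -m handwheel '{"gripper":[1,1],"travel":[[0,0,0],[0,0,0]],"yaw":[0.1,0.1]}'>/dev/null; python3 st.py .33
python3 -m handwheel '{"gripper":[-0.7,-0.7,-0.7,-0.7,-0.7,-0.7,-0.7,-0.7,1,1,1,1],"travel":[[0,0,0],[0,0,0],[0,0,0],[0,0,0],[0,0,0],[0,0,0],[0,0,0],[0,0,0],[0,0,0],[0,0,0],[0,0,0],[0,0,0]],"yaw":[0,0,-0.18,-0.36,-0.54,-0.72,-0.85,-0.85,-0.85,-0.85,-0.85,-0.85]}'>/dev/null; python3 st.py .33
python3 -m handwheel '{"gripper":[1,1],"travel":[[0,0,0],[0,0,0]],"yaw":[0.1,0.1]}'>/dev/null; python3 st.py .33
python3 -m handwheel '{"gripper":[1,1],"travel":[[0,0,0],[0,0,0]],"yaw":[0.08,0.08]}'>/dev/null; python3 st.py .33
```

```text
t 17.2 pos [0.6553 0.0055 0.1348] yaw -0.6374743526353119 F [-1.1835  1.1139  2.9591] T [ 1.3636 -0.3377  0.7497] w 0.5520185920237773 ff 30.445446968078613 j7 -2.432662878930647
axial F 3.3057714726904837 axial T 0.1681794069573047 tool-frame axis [-0.3885  0.1235 -0.9131]
t 18.7 pos [0.655  0.0072 0.1348] yaw 0.20983003762052846 F [-1.142   4.0769  0.2523] T [ 0.7261  0.3107 -0.0516] w 0.5778434284584268 ff 30.000008940696716 j7 -1.686006736187346
axial F 1.2101700581289467 axial T -0.0017385532884544933 tool-frame axis [-0.3501 -0.2109 -0.9127]
t 18.95 pos [0.655  0.007  0.1348] yaw 0.11103141451200738 F [-1.1106  3.7723  0.5003] T [1.1198 0.3468 0.271 ] w 0.5821127329017446 ff 30.000089406967163 j7 -1.772936740862631
axial F 1.3841490375618675 axial T 0.12287013119871851 tool-frame axis [-0.3692 -0.1751 -0.9127]
t 19.2 pos [0.655  0.0069 0.1348] yaw 0.03238087140603679 F [-3.182   4.6203  1.0094] T [1.6059 0.4458 0.4495] w 0.580853964972634 ff 29.9997478723526 j7 -1.8420796395843853
axial F 2.7606215329008985 axial T 0.12205379179986958 tool-frame axis [-0.3818 -0.1456 -0.9127]
```

```bash
python3 -m handwheel '{"gripper":[1,1],"travel":[[0,0,0],[0,0,0]],"yaw":[0.08,0.08]}'>/dev/null; python3 st.py .33
python3 -m handwheel '{"gripper":[1,1],"travel":[[0,0,0],[0,0,0]],"yaw":[0.08,0.08]}'>/dev/null; python3 st.py .33
```

```text
t 19.45 pos [0.6554 0.0068 0.1347] yaw -0.048391373260223365 F [-0.3431  6.4539 -1.2173] T [ 0.6064  0.0524 -0.2288] w 0.556754807693709 ff 30.139255821704865 j7 -1.9137827761290132
axial F -0.1257107116505527 axial T 0.05310627127782794 tool-frame axis [-0.3915 -0.1142 -0.9131]
t 19.7 pos [0.6555 0.0067 0.1347] yaw -0.12825250976543112 F [-0.3973  6.4681 -0.7003] T [0.8043 0.0668 0.0363] w 0.5559565857499312 ff 29.92102861404419 j7 -1.9840650073297543
axial F 0.3691292933841749 axial T 0.2203861167917484 tool-frame axis [-0.3994 -0.0825 -0.9131]
```

```bash
python3 -m handwheel '{"gripper":[1,1],"travel":[[0,0,0],[0,0,0]],"yaw":[0.05,0.05]}'>/dev/null; python3 st.py .33
```

```text
t 19.95 pos [0.6554 0.0065 0.1346] yaw -0.17779984417149056 F [-0.4252  4.8361 -1.6621] T [ 1.0571 -0.0049  0.1012] w 0.5535919649170595 ff 29.799765050411224 j7 -2.027567675508592
axial F -0.7139709018105201 axial T 0.045797763428637256 tool-frame axis [-0.4031 -0.0626 -0.913 ]
```

```bash
python3 -m handwheel '{"gripper":[1,1],"travel":[[0,0,0],[0,0,0]],"yaw":[0.08,0.08]}'>/dev/null; python3 st.py .33
python3 -m handwheel '{"gripper":[1,1],"travel":[[0,0,0],[0,0,0]],"yaw":[0.08,0.08]}'>/dev/null; python3 st.py .33
```

```text
t 20.2 pos [0.6554 0.0064 0.1345] yaw -0.257252259025336 F [ 0.4863  5.5924 -2.7176] T [ 1.3624 -0.1993  0.4502] w 0.5519045852599737 ff 29.64942991733551 j7 -2.0975035057303013
axial F -1.9294739199249968 axial T 0.30337803573998495 tool-frame axis [-0.4068 -0.0303 -0.913 ]
t 20.45 pos [0.6552 0.0063 0.1346] yaw -0.3367444601506751 F [-1.1365  4.1093 -1.9914] T [1.5086 0.0001 0.6433] w 0.5461721385328848 ff 29.786678552627563 j7 -2.1677132989729118
axial F -0.8361579367459144 axial T 0.29222388924139675 tool-frame axis [-0.4083  0.0024 -0.9129]
```

```bash
python3 -m handwheel '{"gripper":[1,1],"travel":[[0,0,0],[0,0,0]],"yaw":[0.05,0.05]}'>/dev/null; python3 st.py .33
```

```text
t 20.7 pos [0.6549 0.0063 0.1348] yaw -0.3864251991508561 F [-2.2862  4.7056  1.129 ] T [1.5759 0.2563 0.7537] w 0.5487389276480471 ff 29.916184544563293 j7 -2.2116418841306307
axial F 2.535388319190007 axial T 0.41654456060093 tool-frame axis [-0.408   0.0229 -0.9127]
```

```bash
python3 -m handwheel '{"gripper":[1,1],"travel":[[0,0,0],[0,0,0]],"yaw":[0.04,0.04]}'>/dev/null; python3 st.py .33
```

```text
t 20.95 pos [0.6549 0.0062 0.1348] yaw -0.4263789471107734 F [-3.2007  4.6686 -0.2483] T [1.5495 0.2675 0.8674] w 0.548348565723205 ff 30.00746190547943 j7 -2.2468447812973116
axial F 1.6259657026928758 axial T 0.504958650922902 tool-frame axis [-0.4067  0.0393 -0.9127]
```

The slope is back to 2.2 to 2.6 Nm/rad at 0.5 Nm: the middle cap is snug. On to the left cap.

```bash
python3 -m handwheel '{"gripper":[-1,-1,-1,-1,-1,-1,-1,-1,-1,-1,-1,-1,-1,1,1,1,1,1,1],"travel":[[0,0,0],[0,0,0],[0,0,-30],[0,0,-70],[-15,-45,-70],[-30,-90,-70],[-50,-135,-70],[-65,-180,-70],[-80,-216,-70],[-80,-216,-70],[-80,-216,-70],[-80,-216,-30],[-80,-216,0],[-80,-216,0],[-80,-216,0],[-80,-216,0],[-80,-216,0],[-80,-216,0],[-80,-216,0]],"yaw":[0,0,0,0,-0.18,-0.36,-0.54,-0.72,-0.9,-1.07,-1.14,-1.14,-1.14,-1.14,-1.14,-1.14,-1.14,-1.14,-1.14]}'>/dev/null; python3 st.py -.26
```

```text
t 23.325 pos [0.6731 0.2361 0.136 ] yaw 0.7093085996322362 F [-2.4473  0.1415  5.8885] T [ 0.1411  0.3644 -0.0087] w 0.5789690840668396 ff 29.295517802238464 j7 -1.5579445661768732
axial F 6.326278729532572 axial T -0.03934763178051791 tool-frame axis [-0.3661 -0.1772 -0.9136]
```

```bash
python3 -m handwheel '{"gripper":[1,1,1],"travel":[[-0.5,-0.2,-1.2],[-0.9,-0.4,-2.3],[-0.9,-0.4,-2.3]],"yaw":[0,0,0]}'>/dev/null; python3 st.py -.26;  python3 -m handwheel '{"gripper":[1,1,1],"travel":[[-0.2,-0.1,-0.5],[-0.4,-0.2,-1],[-0.4,-0.2,-1]],"yaw":[0,0,0]}'>/dev/null; python3 st.py -.26
```

```text
t 23.7 pos [0.6728 0.236  0.1367] yaw 0.7092100941510554 F [ 4.4268  4.1155 -2.8008] T [ 0.9273 -0.9452 -0.0462] w 0.5782716369426251 ff 28.85905086994171 j7 -1.5574412669873339
axial F -4.7342508887748345 axial T -0.07698729099862199 tool-frame axis [-0.365  -0.1775 -0.9139]
t 24.075 pos [0.6726 0.236  0.1369] yaw 0.709173271989566 F [ 6.3641  5.8639 -7.0381] T [ 1.2185 -1.5151 -0.0563] w 0.5771913014319905 ff 28.65099549293518 j7 -1.5572535753907304
axial F -9.550111555091597 axial T -0.04405740334498211 tool-frame axis [-0.3646 -0.1776 -0.9141]
```

The left cap resists: 9.6 N at about 1 mm, so it feels snug. I'll confirm with a gentle 0.1 rad twist.

```bash
python3 -m handwheel '{"gripper":[1,1,1,1],"travel":[[1.3,0.6,3.3],[1.3,0.6,3.3],[1.3,0.6,3.3],[1.3,0.6,3.3]],"yaw":[0,0,0.06,0.06]}'>/dev/null; python3 st.py -.26;  python3 -m handwheel '{"gripper":[1,1],"travel":[[0,0,0],[0,0,0]],"yaw":[0.06,0.06]}'>/dev/null; python3 st.py -.26
```

```text
t 24.575 pos [0.6731 0.236  0.136 ] yaw 0.6489322642149201 F [-0.7536  1.1185  5.7243] T [0.402  0.2628 0.1815] w 0.5773703160238999 ff 28.942479193210602 j7 -1.6117140871340851
axial F 5.406071821444771 axial T 0.08366915604882104 tool-frame axis [-0.3763 -0.1546 -0.9135]
t 24.825 pos [0.6732 0.2359 0.136 ] yaw 0.5891885651299625 F [-0.8093  0.2446  5.6116] T [0.5685 0.3129 0.4109] w 0.5762117195676681 ff 28.566850125789642 j7 -1.6648993631699756
axial F 5.416808000288205 axial T 0.15441260537058987 tool-frame axis [-0.3848 -0.1317 -0.9136]
```

```bash
python3 -m handwheel '{"gripper":[1,1],"travel":[[0,0,0],[0,0,0]],"yaw":[0.06,0.06]}'>/dev/null; python3 st.py -.26
```

```text
t 25.075 pos [0.6735 0.2358 0.1355] yaw 0.5294589716502367 F [1.166  3.9453 3.5873] T [-0.1608 -0.6998 -0.3818] w 0.5515811594753592 ff 30.366902947425842 j7 -1.7185808447771125
axial F 2.4016958321626674 axial T 0.0748897656433467 tool-frame axis [-0.3917 -0.1081 -0.9137]
```

The grip snapped into a new seat, so that reading is ambiguous. I'll regrip at the neutral angle and test again cleanly.

```bash
python3 -m handwheel '{"gripper":[-0.7,-0.7,-0.7,-0.7,-0.7,1,1,1,1,1],"travel":[[0,0,0],[0,0,0],[0,0,0],[0,0,0],[0,0,0],[0,0,0],[0,0,0],[0,0,0],[0,0,0],[0,0,0]],"yaw":[0,0,0.15,0.27,0.27,0.27,0.27,0.27,0.27,0.27]}'>/dev/null; python3 st.py -.26
python3 -m handwheel '{"gripper":[1,1,1],"travel":[[-0.7,0,-1.5],[-1.3,0,-2.7],[-1.3,0,-2.7]],"yaw":[0,0,0]}'>/dev/null; python3 st.py -.26
python3 -m handwheel '{"gripper":[1,1],"travel":[[1.3,0,2.7],[1.3,0,2.7]],"yaw":[0,0]}'>/dev/null; python3 st.py -.26
python3 -m handwheel '{"gripper":[1,1],"travel":[[0,0,0],[0,0,0]],"yaw":[0.06,0.06]}'>/dev/null; python3 st.py -.26
python3 -m handwheel '{"gripper":[1,1],"travel":[[0,0,0],[0,0,0]],"yaw":[0.06,0.06]}'>/dev/null; python3 st.py -.26
```

```text
t 26.325 pos [0.6729 0.235  0.1347] yaw 0.2588032789984392 F [-0.035  -0.9344 -0.3561] T [-0.146  -0.0466  0.0165] w 0.5509483071539533 ff 29.989026188850403 j7 -1.959062066166468
axial F -0.21334807265133365 axial T 0.00457599406803973 tool-frame axis [-0.4081  0.0008 -0.913 ]
t 26.7 pos [0.6725 0.2349 0.1356] yaw 0.258657681114591 F [  7.501    2.2354 -12.7349] T [ 0.5072 -1.6225 -0.0452] w 0.554226481119688 ff 29.963053464889526 j7 -1.958706737271185
axial F -14.818965185631093 axial T -0.05215157663720435 tool-frame axis [-0.4067  0.0001 -0.9136]
t 26.95 pos [0.6728 0.2349 0.1349] yaw 0.25873451125771796 F [-0.3859 -1.0464 -0.3583] T [-0.3102 -0.0141  0.0012] w 0.5544876616031813 ff 29.988944828510284 j7 -1.959170295617418
axial F -0.06524636839460418 axial T 0.050434660481256825 tool-frame axis [-0.4084  0.001  -0.9128]
t 27.2 pos [0.6728 0.2348 0.1349] yaw 0.1995009969426105 F [ 0.2024 -1.9267 -0.8741] T [-0.1325 -0.0509  0.2573] w 0.5480675748662711 ff 29.979280829429626 j7 -2.0118616191682785
axial F -0.6757475813892472 axial T 0.13632312994003026 tool-frame axis [-0.4073  0.0253 -0.913 ]
t 27.45 pos [0.6729 0.2348 0.1348] yaw 0.14060924789200394 F [ 1.5411 -3.3828 -0.7765] T [-0.0852 -0.0321  0.5241] w 0.5516048187299439 ff 29.98150795698166 j7 -2.064202846998026
axial F -0.9617625455541189 axial T 0.21641942660086988 tool-frame axis [-0.4051  0.0493 -0.913 ]
```

```bash
python3 -m handwheel '{"gripper":[1,1],"travel":[[0,0,0],[0,0,0]],"yaw":[0.06,0.06]}'>/dev/null; python3 st.py -.26
```

```text
t 27.7 pos [0.673  0.2347 0.1347] yaw 0.08122742297889156 F [ 0.4561 -4.172  -0.0885] T [-0.0275 -0.0389  0.7902] w 0.549612479097136 ff 29.994899332523346 j7 -2.1169406673662508
axial F 0.17698628984952341 axial T 0.39785740272535125 tool-frame axis [-0.4015  0.0733 -0.913 ]
```

The left cap is snug (0.40 Nm, no give). There is plenty of time, so I'll recheck the middle cap with a clean neutral grip.

```bash
python3 -m handwheel '{"gripper":[-1,-1,-1,-1,-1,-1,-1,-1,-1,-1,-1,-1,1,1,1,1,1,1],"travel":[[0,0,0],[0,0,0],[0,0,-30],[0,0,-70],[-9,55,-70],[-18,110,-70],[-27,165,-70],[-36,226,-70],[-36,226,-70],[-36,226,-30],[-36,226,0],[-36,226,0],[-36,226,0],[-36,226,0],[-36,226,0],[-36,226,0],[-36,226,0],[-36,226,0]],"yaw":[0,0,0,0,0.1,0.2,0.3,0.41,0.41,0.41,0.41,0.41,0.41,0.41,0.41,0.41,0.41,0.41]}'>/dev/null; python3 st.py .33
python3 -m handwheel '{"gripper":[1,1,1],"travel":[[-0.7,0,-1.5],[-1.3,0,-2.7],[-1.3,0,-2.7]],"yaw":[0,0,0]}'>/dev/null; python3 st.py .33
python3 -m handwheel '{"gripper":[1,1],"travel":[[1.3,0,2.7],[1.3,0,2.7]],"yaw":[0,0]}'>/dev/null; python3 st.py .33
python3 -m handwheel '{"gripper":[1,1],"travel":[[0,0,0],[0,0,0]],"yaw":[0.06,0.06]}'>/dev/null; python3 st.py .33
python3 -m handwheel '{"gripper":[1,1],"travel":[[0,0,0],[0,0,0]],"yaw":[0.06,0.06]}'>/dev/null; python3 st.py .33
```

```text
t 29.95 pos [0.6548 0.0065 0.1351] yaw -0.33160626931654524 F [-2.0329 -1.7997  3.659 ] T [-0.2802  0.39   -0.0141] w 0.5503473139605517 ff 29.99093234539032 j7 -2.1606898755222828
axial F 3.8874083479222974 axial T -0.04589419742287108 tool-frame axis [-0.4078  0.0013 -0.9131]
t 30.325 pos [0.6544 0.0066 0.136 ] yaw -0.3317693103848717 F [ 6.0051 -3.4718 -9.6919] T [-0.4091 -1.3845  0.0001] w 0.5491758344596872 ff 29.945437610149384 j7 -2.160496381427004
axial F -11.625617091139738 axial T -0.13424924689389 tool-frame axis [-0.4067  0.0005 -0.9136]
t 30.575 pos [0.6548 0.0066 0.1352] yaw -0.331593417150059 F [-0.5868 -3.4202  3.4355] T [-0.5235  0.2232  0.0372] w 0.5507151275372464 ff 29.98916208744049 j7 -2.1607555976462103
axial F 2.9108952645174377 axial T -0.013960182656144147 tool-frame axis [-0.408   0.0014 -0.913 ]
t 30.825 pos [0.6548 0.0065 0.1352] yaw -0.3907160816177618 F [-1.6007 -3.4221  4.2945] T [-0.4883  0.266   0.3037] w 0.5463840482281116 ff 30.027057230472565 j7 -2.2129737826389726
axial F 4.086353448765544 axial T 0.19445141138205185 tool-frame axis [-0.4069  0.0255 -0.9132]
t 31.075 pos [0.6547 0.0064 0.1351] yaw -0.4498980910376918 F [-1.7657 -5.2722  4.0547] T [-0.3926  0.3053  0.6208] w 0.5470443839540925 ff 30.07642686367035 j7 -2.265270163823401
axial F 3.686380039005474 axial T 0.30495759567202785 tool-frame axis [-0.4047  0.0497 -0.9131]
```

```bash
python3 -m handwheel '{"gripper":[1,1],"travel":[[0,0,0],[0,0,0]],"yaw":[0.06,0.06]}'>/dev/null; python3 st.py .33
python3 -m handwheel '{"gripper":[-1,-1,-1,-1,-1,-1,-1,-1,-1,-1,-1,-1,1,1,1,1,1,1],"travel":[[0,0,0],[0,0,0],[0,0,-30],[0,0,-70],[18,50,-70],[36,100,-70],[54,150,-70],[76,207,-70],[76,207,-70],[76,207,-30],[76,207,0],[76,207,0],[76,207,0],[76,207,0],[76,207,0],[76,207,0],[76,207,0],[76,207,0]],"yaw":[0,0,0,0,-0.12,-0.25,-0.38,-0.51,-0.51,-0.51,-0.51,-0.51,-0.51,-0.51,-0.51,-0.51,-0.51,-0.51]}'>/dev/null; python3 st.py 0
python3 -m handwheel '{"gripper":[1,1,1],"travel":[[-0.7,0,-1.5],[-1.3,0,-2.7],[-1.3,0,-2.7]],"yaw":[0,0,0]}'>/dev/null; python3 st.py 0
python3 -m handwheel '{"gripper":[1,1],"travel":[[1.3,0,2.7],[1.3,0,2.7]],"yaw":[0,0]}'>/dev/null; python3 st.py 0
python3 -m handwheel '{"gripper":[1,1],"travel":[[0,0,0],[0,0,0]],"yaw":[0.06,0.06]}'>/dev/null; python3 st.py 0
python3 -m handwheel '{"gripper":[1,1],"travel":[[0,0,0],[0,0,0]],"yaw":[0.06,0.06]}'>/dev/null; python3 st.py 0
```

```text
t 31.325 pos [0.6547 0.0064 0.1351] yaw -0.5092995032595633 F [-2.494  -5.9067  5.3799] T [-0.196   0.2063  0.7866] w 0.550887534487754 ff 30.137857496738434 j7 -2.317756497805912
axial F 5.093567860138936 axial T 0.29913191791143084 tool-frame axis [-0.4009  0.0737 -0.9132]
t 33.575 pos [ 0.62   -0.2111  0.1351] yaw -0.0015598399876544924 F [ 0.3595 -0.3523  2.591 ] T [-0.2177  0.1035 -0.0699] w 0.547983249776616 ff 29.99655783176422 j7 -1.5027668158930918
axial F 2.2188962119100086 axial T -0.003750802552916592 tool-frame axis [-0.4075  0.0012 -0.9132]
t 33.95 pos [ 0.6196 -0.211   0.136 ] yaw -0.0013230376761955368 F [  7.7562  -3.3631 -10.4344] T [-0.6376 -1.6269  0.0208] w 0.546516801556243 ff 29.970704913139343 j7 -1.5011191168538902
axial F -12.691118787178992 axial T 0.004699988327121521 tool-frame axis [-0.4059  0.0004 -0.9139]
t 34.2 pos [ 0.62   -0.211   0.1351] yaw -0.0014557841297585868 F [ 0.4068 -1.5996  1.0888] T [-0.3442 -0.0267  0.0313] w 0.5486831047351167 ff 29.99683678150177 j7 -1.5027816247170134
axial F 0.82808734299812 axial T 0.03845698680994361 tool-frame axis [-0.4077  0.0011 -0.9131]
t 34.45 pos [ 0.62   -0.211   0.1351] yaw -0.060533017947463935 F [ 0.3971 -1.892   1.4043] T [-0.2591 -0.16    0.3686] w 0.5523588144311029 ff 29.98651295900345 j7 -1.5549746491406389
axial F 1.120120224902799 axial T 0.28779514436685183 tool-frame axis [-0.4068  0.0253 -0.9132]
t 34.7 pos [ 0.62   -0.2109  0.1351] yaw -0.11923894707252634 F [-0.2699 -3.4877  3.3713] T [-0.1023 -0.1388  0.5822] w 0.5487774237706488 ff 29.987767338752747 j7 -1.6069032770867742
axial F 3.188155408312724 axial T 0.288685149473376 tool-frame axis [-0.4045  0.0492 -0.9132]
```

```bash
python3 -m handwheel '{"gripper":[1,1],"travel":[[0,0,0],[0,0,0]],"yaw":[0.06,0.06]}'>/dev/null; python3 st.py 0
python3 -m handwheel '{"gripper":[1,1,1,1],"travel":[[0,0,0],[0,0,0],[0,0,0],[0,0,0]],"yaw":[0,0,0.04,0.04]}'>/dev/null; python3 st.py 0
```

```text
t 34.95 pos [ 0.62   -0.2109  0.1351] yaw -0.1786276590416137 F [-0.3949 -3.8691  3.8106] T [ 0.0538 -0.0908  0.7699] w 0.5472860032995722 ff 29.999291002750397 j7 -1.6592980868103286
axial F 3.6402273436667207 axial T 0.3652103096721775 tool-frame axis [-0.401   0.073  -0.9132]
t 35.45 pos [ 0.6202 -0.211   0.1349] yaw -0.22217230880789765 F [ 0.6226 -4.4379  3.7821] T [-0.1831 -0.3678  0.8778] w 0.5465667989706318 ff 30.08575290441513 j7 -1.697752015638164
axial F 3.199035073802188 axial T 0.5139552101518399 tool-frame axis [-0.397   0.0902 -0.9134]
```

Cap 3 is confirmed snug: torque climbs to 0.51 Nm at 0.22 rad. The middle cap levelled off at 0.30 Nm, so I'll repeat its test.

```bash
python3 -m handwheel '{"gripper":[-1,-1,-1,-1,-1,-1,-1,-1,-1,-1,-1,-1,1,1,1,1,1,1],"travel":[[0,0,0],[0,0,0],[0,0,-30],[0,0,-70],[-4,-55,-70],[-8,-110,-70],[-11,-165,-70],[-14,-220,-70],[-14,-220,-70],[-14,-220,-30],[-14,-220,0],[-14,-220,0],[-14,-220,0],[-14,-220,0],[-14,-220,0],[-14,-220,0],[-14,-220,0],[-14,-220,0]],"yaw":[0,0,0,0,0.05,0.11,0.11,0.11,0.11,0.11,0.11,0.11,0.11,0.11,0.11,0.11,0.11,0.11]}'>/dev/null; python3 st.py .33
python3 -m handwheel '{"gripper":[1,1,1],"travel":[[0,0,0],[0,0,0],[0,0,0]],"yaw":[0.1,0.1,0.1]}'>/dev/null; python3 st.py .33
python3 -m handwheel '{"gripper":[1,1,1],"travel":[[0,0,0],[0,0,0],[0,0,0]],"yaw":[0.06,0.06,0.06]}'>/dev/null; python3 st.py .33
python3 -m handwheel '{"gripper":[1,1,1],"travel":[[0,0,0],[0,0,0],[0,0,0]],"yaw":[0.05,0.05,0.05]}'>/dev/null; python3 st.py .33
```

```text
t 37.7 pos [0.6545 0.0066 0.1352] yaw -0.33155556173147416 F [-1.1635 -2.1449  3.5692] T [-0.2583  0.3906  0.0303] w 0.550693202591097 ff 29.991593062877655 j7 -2.1561667103244186
axial F 3.4241753640547925 axial T -0.01734266397953041 tool-frame axis [-0.4077  0.0011 -0.9131]
t 38.075 pos [0.6545 0.0066 0.1352] yaw -0.42898610504747836 F [-3.0301 -3.1079  5.0397] T [-0.1482  0.4589  0.4203] w 0.549506747226887 ff 30.063552260398865 j7 -2.242297344520276
axial F 5.359911730845301 axial T 0.18151034241149686 tool-frame axis [-0.4055  0.041  -0.9132]
t 38.45 pos [0.6544 0.0065 0.1351] yaw -0.4884665545927957 F [-3.9026 -3.5619  5.9641] T [0.069  0.4197 0.7168] w 0.5468885283634164 ff 30.120347142219543 j7 -2.294838927146494
axial F 6.480679501556573 axial T 0.30513634225981157 tool-frame axis [-0.4024  0.0651 -0.9132]
t 38.825 pos [0.6544 0.0065 0.1351] yaw -0.5380484780427294 F [-4.6365 -3.449   6.1323] T [0.1103 0.3571 0.8951] w 0.5509677752288165 ff 30.177839398384094 j7 -2.338615576204486
axial F 6.932456570939118 axial T 0.43299701759389536 tool-frame axis [-0.3986  0.085  -0.9132]
```

The middle cap's torque now climbs steadily at about 2.1 to 2.6 Nm/rad, so it is snug. I'll release it, retreat and take a final look.

```bash
python3 -m handwheel '{"gripper":[-1,-1,-1,-1,-1,-1,-1,-1,-1,-1,-1],"travel":[[0,0,0],[0,0,0],[0,0,-30],[0,0,-70],[0,0,-110],[-50,0,-110],[-100,0,-110],[-150,0,-110],[-200,0,-110],[-200,0,-110],[-200,0,-110]],"yaw":[0,0,0,0,0,0,0,0,0,0,0]}'>/dev/null; python3 st.py; python3 - <<'E'
from h import *
cv2.imwrite("pics/end.png",robot.read_camera("top"))
E
```

```text
t 40.2 pos [0.4835 0.1102 0.245 ] yaw -0.5405264917279832 F [0.7764 0.913  0.6263] T [ 0.0644 -0.0254 -0.013 ] w 1.001931576349268 ff 0.0 j7 -2.4854054408879205
axial F 0.25503927844105506 axial T 0.036369469818121905 tool-frame axis [-0.349   0.2094 -0.9134]
```

View pics/end.png

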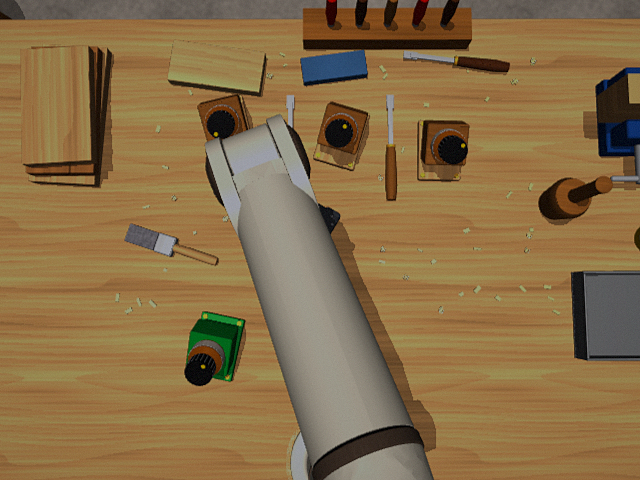

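The right cap's dot turned clockwise from (448,142) to (460,147) and the middle one's from about (337,124) to (345,127). The left cap's dot is still at (216,134). The brush and the visible parts of both gouges lie where they were, and the gripper is clear, so I'll hand in.

```bash
python3 -c "
from cell import robot
print(robot.finish_job())"
```

```text
the job is handed in; nothing more can be done
None
```

I found the middle and right caps loose and screwed them home until snug; the left cap was already snug, and I handed the job in at about 40 s with the gouges and brush not visibly moved; it returned no verdict.

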